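Wind the clockwork marinade shaker and start it with its flask

TASK

Wind the shaker's key clockwise until it will turn no further. Then take the flat-sided marinade flask from the rack, put it upright in the shaker's cradle and, holding it by its sides, press it down until the sprung plate is fully depressed; let it rise and leave it standing squarely on the plate. Keep the flask upright throughout, and do not push about or knock over the jar, bottle, mug, mill or bowl.

Things in the scene. Friction and masses are not known exactly. Their poses are not given: they have to be found in the camera images.
- shaker: Clockwork shaker fixed to the worktop: grey base 150 (x) by 280 (y) by 40 mm high; origin under its centre. Drum with the key at y = +75 mm, 110 mm across, top at height 100 mm. Cradle at y = -65 mm: sprung plate between two steel cheeks 70 mm apart inside (across y), each 6 mm thick, 44 mm wide in x, tops at height 168 mm. Cradle is open to +x and -x.
- key_grip (a point): Centre of the key's steel wing, an upright bar 56 mm long (this point's x axis), 12 mm thick (y), 36 mm high; this point is at height 134 mm, the wing's lower edge at 116, top at 152. It turns about the vertical through this point. Grip it from above, across the 12 mm faces or across its ends; jaws open wider than 60 mm can swing round it without lifting.
- key (a joint): Key angle, rad, growing as it is turned clockwise seen from above; starts between 0.1 and 0.6; its stop (fully wound) is at 4.5, and from about 4.35 it counts as wound. Winding takes 0.1 to 0.16 N m against the mainspring; a brake holds the key where it is left; turned anticlockwise it unwinds.
- plate_top (a point): Centre of the top of the cradle's sprung plate (rubber, 64 mm in the shaker's x by 66 mm in y), at height 52 mm when up. The flask stands on it with its 62 mm side along the shaker's y; the cheeks then leave no room for fingers at its ends, so it is held there by its two large faces, which look along the shaker's x.
- plate (a joint): How far the plate is pressed down, m: 0 up, 0.012 fully depressed (flush with the base). It starts to move at about 5 N and is fully down at about 14 N including the flask's weight (2 to 4.5 N); it springs up again when let go.
- flask: White plastic flask with a flat top, a block 62 (x) by 44 (y) by 120 mm high, about 0.3 kg; origin at the centre of its underside. It stands on the rack's foot (6 mm up) in one gap, 62 mm side along the gap. There it can be held only by its two 44 mm wide end faces (jaws closing along its x), which stand 6 mm proud of the fins.
- rack: Steel rack fixed to the worktop: foot 120 (x) by 182 (y) by 6 mm thick, origin under its centre, four upright fins (50 mm long in x, 5 mm thick, tops at height 124 mm) at y = -85.5, -28.5, +28.5, +85.5 mm, making three gaps 52 mm wide. Flask, jar and bottle stand in the gaps, one in each, in any order.
- board: Wooden board fixed flat on the worktop between rack and shaker, 160 mm (x) by 110 mm (y), top 10 mm above the worktop; origin under its centre. It is kept clear, to set the flask down on.
- jar: Round white jar with a steel lid, 44 mm across, 105 mm high, in a gap of the rack; origin under its centre. To be left alone.
- bottle: Round clear bottle, 42 mm across, 120 mm high, in a gap of the rack; origin under its centre. To be left alone.
- mug: White mug, 90 mm high, behind the board; origin under its centre. To be left alone.
- mill: Turned dark wooden pepper mill, 130 mm high; origin under its centre. To be left alone.
- bowl: Blue ceramic bowl, 130 mm across, 55 mm high; origin under its centre. To be left alone.
Not all that is in view belongs to the job. Leave any green or yellow look-alike of the flask alone.

How it is judged:
By the outcome, as a careful person would: the job done as asked, in the order asked, and still so for the second after the job is handed in, with the robot touching nothing.
It also fails if it takes over 72 s, if anything falls off the work surface, if the arm or the gripper's body presses on something with over 40 N, if the wrist force passes 120 N, or if a joint passes its speed limit or range.

ROBOT

A 6-joint arm with a two-finger parallel gripper is mounted at the origin on the work surface. World frame = base frame: x ahead of the robot, y to its left, z up, the work surface at z = 0. Lengths are in m, angles in rad, forces in N, time in s.
With the tool pointing down it reaches from about 0.425 to 0.95 m from the base axis. Payload 3.5 kg.
Tool frame: the origin (TCP) lies at the very end of the fingers, on their centre line; the grasp point (between the pads) lies ctrl.grip_point_offset behind it (ctrl.grip_point_offset is the distance from the TCP to the grasp point, in m); z points along the fingers, y is the direction in which the jaws open and shut (so a half turn about z gives the same grasp; the last joint's range is limited). The gripper opens to 85 mm and grips with 20 to 120 N. Pads are 22 mm wide; open, the fingers measure 114 mm over their backs; the gripper's body (76 mm by 85 mm) begins 54 mm behind the grasp point. The pads swing forward as they close: fully open they stand 13 mm farther back than shut.
Start: joints at [1.137, 0.286, 1.577, -0, 1.279, -0.15], TCP at [0.189, 0.648, 0.231] pointing down, gripper open.
Joint ranges: [-2.77, 2.77], [-0.9, 2.22], [0.21, 2.48], [-1.53, 4.67], [0.24, 2.81], [-2.84, 2.84]. Speed limits (rad/s): [2.79, 2.79, 3.14, 3.14, 3.14, 3.14].

INTERFACE

Orientations are given as a unit quaternion [x, y, z, w].
In Python, from plant import ctrl gives the robot as it stands.
- The arm moves only by the tool servo_tool, never from a script. Its argument "increments" is a list of rows, each a list of 5 numbers: the opening, from 0 (shut) to 1 (fully open), then the shift along the world's x, y, z in units of 40 mm (1.0 is 40 mm), then the turn about the world's z in units of 5 degrees (1.0 is 5 degrees). A call has exactly 10 rows; each row is the pose to reach, as a shift and turn from the pose measured when the call began; what a row does not reach only later rows make up. A row lasts 1/12 s, in which the tool goes at most 41.7 mm and 7.16 degrees, less where a joint would pass 70% of its speed; a pose out of reach is approached as far as the arm can. A call with a gripper value outside its range is refused whole. The fingers move at their own pace and stop on an object; "grip_force" is the grip in N (left out, the last holds). Time passes only in rows, so rows that repeat a pose let the fingers close, or fill a call up. It gives the time, the measured TCP pose, the force and the opening at its end, in the units of the state.
- ctrl.get_state(): the state, without advancing time (a new reading comes with each control period).
- ctrl.read_camera(name): name is "scene" or "top" or "wrist"; returns a dict with "frame" (480x640x3 uint8, red, green, blue), "K" (3x3 intrinsics, pixels), "extrinsics" (4x4, takes a point from camera to world coordinates). Camera axes: x right, y down, z forward; pixel columns grow to the right and rows downward; lengths in m; the calibration is good to about 2 mm. The wrist camera is an equidistant fisheye: a pixel r from the principal point sees the ray r / f radians off the axis. A picture is of the moment at which its call begins. There is no depth.
- ctrl.sign_off(): hands the job in, once; it reports no verdict.
Trained networks look in a picture, given as the dict that the camera call returned (one of the last four; its "shot" number tells which), for a name from the list of things; names that differ only in an ending like _2 or _b are one class to them, and where a whole thing is asked for, a point or a joint stands for the part that bears it (a point fixed in the world has none). Each returns a list of dicts, best first, with "conf" (0 to 1); they miss things now and then, are a little off and sometimes report something else, mostly with a low value. They report only what shows in the picture. A call takes as long as a camera call. They do not tell look-alikes from the thing itself.
- ctrl.masks_of(picture, query): "region" (480x640 bool, what is visible of it) and "extent" ([left, top, right, bottom] in pixels, round what is visible of it).
- ctrl.landmark_of(picture, query): "centre" ([row, column] in pixels: a listed point, or the origin of a listed thing).
The state is a dict: "time": time; "qpos": joint angles; "dq": joint speeds; "joint_efforts": joint torques, N m; "eef_pos": TCP position; "tcp_rot": TCP orientation; "contact_force": force on the tool from outside, world axes, zero at the start; "wrist_torque": the same for the moment, N m; "opening": opening from 0.0 (shut) to 1.0 (fully open).
Only numpy, scipy, OpenCV 4.12 (cv2) and the standard library are available. Lean on these libraries where they do the work, as an engineer would, in place of code of your own. Each camera call takes 0.05 s, during which the arm holds its last target. There are 200 camera calls.

## Working session

There is one attempt and no reset: what is moved stays moved. The work goes in short steps, Python scripts to look and compute and a tool call to move; the robot and the scene stay as the last step left them, time stands still between calls to the robot, and variables do not carry over. Pictures are saved under pics/ and viewed, about 8 in all and at most 12, crops included, and the job is handed in when it is done.

Besides the shell and the picture viewer there is one more tool, called after ">>>" as name(argument=value, ...) on one line, values as JSON. servo_tool: Moves the arm, as the interface text tells. Its arguments: {"type":"object","properties":{"increments":{"type":"array"},"grip_force":{"type":"number"}},"required":["increments"]}

```bash
mkdir -p pics; ls; cat > h.py <<'E'
import numpy as np, cv2
from plant import ctrl
def shot(n, save=None):
    p=ctrl.read_camera(n)
    if save: cv2.imwrite('pics/'+save, p['frame'][:,:,::-1])
    return p
def world(p,rc,z):
    "pixel (row,col) -> world point at height z (pinhole cams)"
    K=np.array(p['K']);E=np.array(p['extrinsics'])
    d=E[:3,:3]@np.linalg.solve(K,[rc[1],rc[0],1.]);o=E[:3,3]
    return o+d*(z-o[2])/d[2]
def proj(p,P):
    K=np.array(p['K']);E=np.array(p['extrinsics'])
    c=E[:3,:3].T@(np.array(P)-E[:3,3]);u=K@c
    return (u[:2]/u[2])
def projf(p,P):
    K=np.array(p['K']);E=np.array(p['extrinsics'])
    c=E[:3,:3].T@(np.array(P)-E[:3,3]);r=np.hypot(c[0],c[1]);t=np.arctan2(r,c[2])
    return np.array([K[0,2]+K[0,0]*t*c[0]/r,K[1,2]+K[1,1]*t*c[1]/r])
def worldf(p,rc,z):
    K=np.array(p['K']);E=np.array(p['extrinsics'])
    x=(rc[1]-K[0,2])/K[0,0];y=(rc[0]-K[1,2])/K[1,1];t=np.hypot(x,y)
    d=E[:3,:3]@np.array([np.sin(t)*x/t,np.sin(t)*y/t,np.cos(t)]);o=E[:3,3]
    return o+d*(z-o[2])/d[2]
E
python3 - <<'E'
from h import *
print(ctrl.grip_point_offset, ctrl.get_state())
Z=dict(shaker=0,key_grip=.134,plate_top=.052,flask=.006,rack=0,board=0,jar=.006,bottle=.006,mug=0,mill=0,bowl=0)
for n in('top','scene'):
    p=shot(n,n+'1.png'); print(n,np.round(p['extrinsics'],3).tolist(),np.round(p['K'],1).tolist())
    for q,z in Z.items():
        for l in ctrl.landmark_of(p,q)[:3]:
            print(q,round(l['conf'],2),np.round(l['centre']),np.round(world(p,l['centre'],z),3))
a=cv2.imread('pics/top1.png');b=cv2.imread('pics/scene1.png')
E
```

```text
pics
0.0187 {'time': 0.0, 'qpos': array([ 1.13697288e+00,  2.87171035e-01,  1.57820626e+00, -3.57652356e-05,
        1.27858302e+00, -1.49982082e-01]), 'dq': array([ 0.0001187 ,  0.00097984, -0.00097414,  0.00186804,  0.00216013,
       -0.00022138]), 'joint_efforts': array([-1.47522355e-04, -4.05959451e+01, -2.92641413e+01, -1.31817733e-04,
        5.63440437e-03, -1.77127663e-05]), 'eef_pos': array([0.18871548, 0.64738855, 0.22992775]), 'tcp_rot': array([ 1.41439527e-01,  9.89946190e-01, -1.13867873e-03, -3.24282646e-04]), 'contact_force': array([ 0.45043919, -0.67785395,  0.64126489]), 'wrist_torque': array([-0.01239733,  0.00452337,  0.00392977]), 'opening': 1.0003844309944292}
top [[-0.009, -0.995, 0.097, 0.487], [-1.0, 0.01, 0.006, -0.042], [-0.007, -0.097, -0.995, 1.4], [0.0, 0.0, 0.0, 1.0]] [[602.4, 0.0, 328.1], [0.0, 602.4, 234.9], [0.0, 0.0, 1.0]]
shaker 0.72 [283. 194.] [0.513 0.278 0.   ]
key_grip 0.73 [214. 325.] [ 0.654 -0.029  0.134]
key_grip 0.7 [286. 146.] [0.506 0.349 0.134]
plate_top 0.62 [285. 217.] [0.507 0.215 0.052]
plate_top 0.15 [171. 263.] [0.766 0.113 0.052
[... 663 characters left out ...]
 [0.0, 0.0, 1.0]]
shaker 0.78 [243. 439.] [ 0.527  0.274 -0.   ]
shaker 0.65 [296. 328.] [ 0.677 -0.03   0.   ]
key_grip 0.64 [234. 316.] [ 0.595 -0.053  0.134]
key_grip 0.48 [200. 479.] [0.507 0.356 0.134]
plate_top 0.94 [225. 415.] [0.507 0.207 0.052]
flask 0.8 [260. 192.] [ 0.548 -0.371  0.006]
flask 0.78 [221. 208.] [ 0.409 -0.345  0.006]
flask 0.73 [311. 160.] [ 0.695 -0.429  0.006]
board 0.61 [235. 319.] [ 0.478 -0.041  0.   ]
jar 0.65 [261. 238.] [ 0.556 -0.254  0.006]
bottle 0.94 [262. 212.] [ 0.556 -0.321  0.006]
mug 0.67 [294. 328.] [ 0.669 -0.03   0.   ]
mill 0.79 [330. 398.] [0.782 0.121 0.   ]
bowl 0.71 [343. 286.] [ 0.796 -0.136  0.   ]
bowl 0.48 [225. 419.] [0.458 0.234 0.   ]
```

View pics/top1.png

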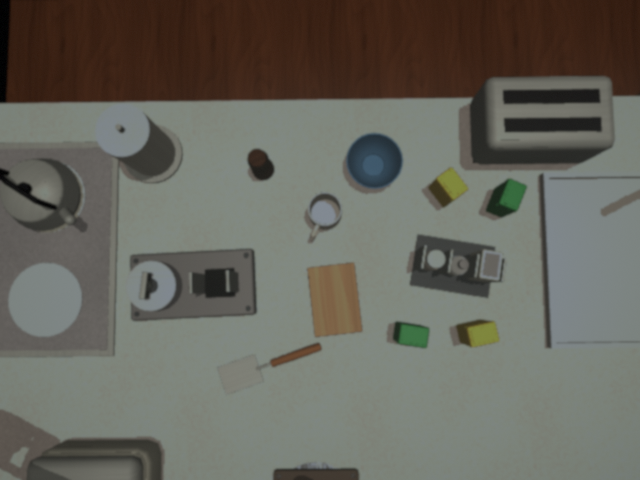

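View pics/scene1.png

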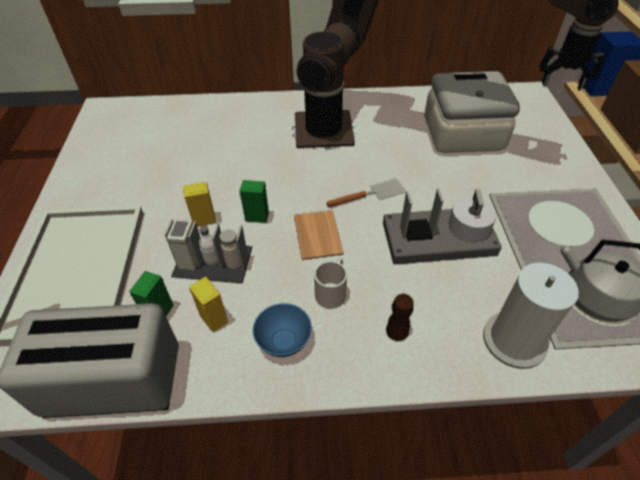

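Looking in the top view, these could be taken for the flask:
- the white block with a flat top in the rack, at (490,263)
- green blocks at (411,334) and (507,197)
- yellow blocks at (478,333) and (449,187)
- inside the rack, the round jar at (437,259) and the clear bottle at (460,264)

I choose the white one in the rack's −y gap. I'll check it in one close crop with model outlines drawn on.

```bash
cat >> h.py <<'E'
def box(x,y,yaw,cx,cy,w,d,z):
    c,s=np.cos(yaw),np.sin(yaw)
    return [(x+c*a-s*b,y+s*a+c*b,z) for a,b in[(cx-w/2,cy-d/2),(cx+w/2,cy-d/2),(cx+w/2,cy+d/2),(cx-w/2,cy+d/2)]]
E
python3 - <<'E'
from h import *
p=shot('top')
S=(.513,.280,.057); R=(.547,-.327,-.147)
def go(c0,r0,w,h,polys):
    k=5; im=cv2.resize(p['frame'][r0:r0+h,c0:c0+w,::-1],None,fx=k,fy=k,interpolation=cv2.INTER_CUBIC)
    im=cv2.convertScaleAbs(im,alpha=1.6)
    for P,col in polys:
        q=np.array([(proj(p,x)-[c0,r0]+.5)*k for x in P]).round().astype(np.int32); cv2.polylines(im,[q],True,col,1)
    return im
a=go(120,238,150,92,[(box(*S,0,0,.15,.28,.04),(0,255,0)),(box(*S,0,-.065,.064,.066,.052),(0,255,255)),(box(*S,0,-.027,.044,.006,.168),(255,0,255)),(box(*S,0,-.103,.044,.006,.168),(255,0,255))])
b=go(395,225,120,80,[(box(*R,0,0,.12,.182,.006),(0,255,0)),(box(*R,0,-.057,.062,.044,.126),(0,255,255))]+[(box(*R,0,y,.05,.005,.124),(255,0,255)) for y in(-.0855,-.0285,.0285,.0855)])
b=cv2.copyMakeBorder(b,0,0,0,a.shape[1]-b.shape[1],cv2.BORDER_CONSTANT)
o=np.vstack([a,b]);print(o.shape);cv2.imwrite('pics/ov.png',cv2.resize(o,None,fx=.69,fy=.69,interpolation=cv2.INTER_AREA))
E
```

```text
(860, 750, 3)
```

View pics/ov.png

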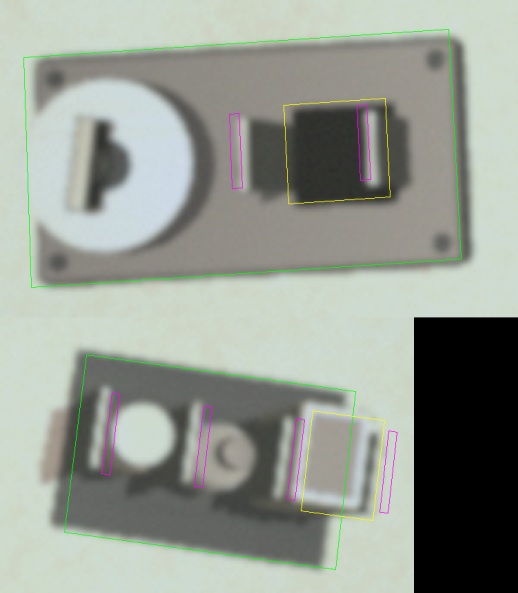

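The crop confirms the choice: the white flat-topped block sits in the rack's right-hand (−y) gap at crop (338,460), beside the round jar and bottle. The outlines need shifts of about 6 mm: shaker ≈ (0.510, 0.274, yaw 0.047), rack ≈ (0.549, −0.321, yaw −0.147). The wing lies along about −0.11 rad. I'll move above the key with the jaws set across the wing's ends. That leaves room to wind it in one sweep.

>>> servo_tool(increments=[[1,0.8,-0.75,0.1,1.4],[1,1.6,-1.5,0.2,2.8],[1,2.4,-2.2,0.3,4.2],[1,3.2,-3.0,0.3,5.6],[1,4.0,-3.7,0.3,7],[1,4.8,-4.5,0.3,8.4],[1,5.6,-5.2,0.3,9.8],[1,6.4,-6.0,0.3,11.2],[1,7.2,-6.7,0.3,12.6],[1,7.94,-7.46,0.3,14]], grip_force=120)

```text
time: 2.08
eef_pos: [0.4816, 0.3739, 0.2437]
tcp_rot: [-0.441, 0.897, 0.0, 0.0]
contact_force: [0.3, 0.3, -0.0]
opening: 0.997
```

>>> servo_tool(increments=[[1,0,0,0,1.4],[1,0,0,0,2.8],[1,0,0,0,4.2],[1,0,0,0,5.6],[1,0,0,0,6],[1,0,0,0,6],[1,0,0,0,6],[1,0,0,0,6],[1,0,0,0,6],[1,0,0,0,6]])

```text
time: 2.92
eef_pos: [0.4816, 0.3739, 0.2437]
tcp_rot: [-0.658, 0.753, 0.0, 0.0]
contact_force: [-0.3, -0.2, -0.3]
opening: 0.999
```

```bash
cat >> h.py <<'E'
def st():
    s=ctrl.get_state();x,y,z,w=s['tcp_rot'];d=np.arctan2(w*w-x*x+y*y-z*z,2*(x*y-w*z))
    print('t',round(s['time'],2),'tcp',np.round(s['eef_pos'],4),'jawdir',round(d,3),'q6',round(s['qpos'][5],2),'F',np.round(s['contact_force'],1),'T',np.round(s['wrist_torque'],2),'op',round(s['opening'],2))
    return s['eef_pos'],d
E
python3 - <<'E'
from h import *
st();p=shot('wrist','w1.png')
for q,z in(('key_grip',.134),('plate_top',.052)):
    for l in ctrl.landmark_of(p,q)[:2]: print(q,l['conf'],np.round(l['centre']),np.round(worldf(p,l['centre'],z),4))
for m in ctrl.masks_of(p,'key_grip')[:1]: print(m['extent'],m['conf'])
E
```

```text
t 2.92 tcp [0.4816 0.3739 0.2437] jawdir 3.008 q6 -2.51 F [-0.3 -0.2 -0.3] T [-0.01  0.02  0.03] op 1.0
key_grip 0.67 [209. 272.] [0.5091 0.3506 0.134 ]
plate_top 0.83 [ 37. 255.] [0.5143 0.2102 0.052 ]
[231.7, 192.6, 316.3, 224.8] 0.85
```

View pics/w1.png

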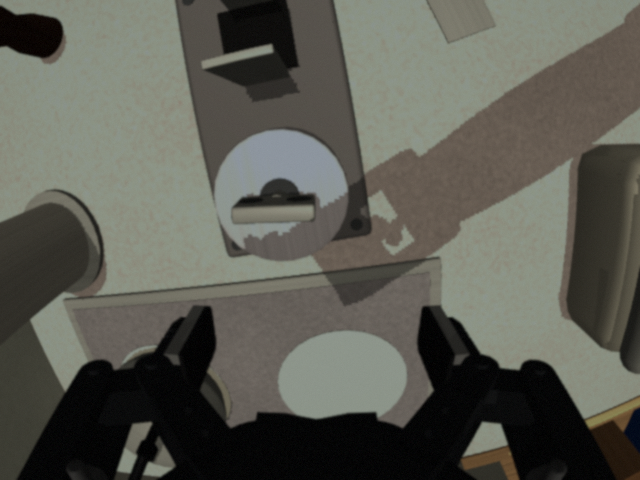

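The wrist view shows the wing's top face from about (232,216) to (315,212), on the drum. The base and cradle are above it. I'll measure its direction and centre.

```bash
python3 - <<'E'
from h import *
p=shot('wrist')
a=worldf(p,(216,232),.152);b=worldf(p,(212,315),.152);d=a-b
print(a,b,(a+b)/2,np.hypot(*d[:2]),np.arctan2(d[1],d[0]))
for l in ctrl.landmark_of(p,'key_grip')[:1]: print(worldf(p,l['centre'],.134))
E
```

```text
[0.53405172 0.34758705 0.152     ] [0.47920938 0.35244098 0.152     ] [0.50663055 0.35001402 0.152     ] 0.055056732265458194 -0.08827696798969764
[0.50830874 0.35112485 0.134     ]
```

>>> servo_tool(increments=[[1,0.3,-0.3,0,0.5],[1,0.63,-0.6,0,0.5],[1,0.63,-0.6,-0.6,0.5],[1,0.63,-0.6,-1.3,0.5],[1,0.63,-0.6,-2.0,0.5],[1,0.63,-0.6,-2.6,0.5],[1,0.63,-0.6,-3.0,0.5],[1,0.63,-0.6,-3.25,0.5],[1,0.63,-0.6,-3.25,0.5],[1,0.63,-0.6,-3.25,0.5]], grip_force=80)

```text
time: 4.05
eef_pos: [0.507, 0.3499, 0.1138]
tcp_rot: [-0.675, 0.738, 0.0, 0.0]
contact_force: [1.0, -0.8, 1.3]
opening: 1.007
```

>>> servo_tool(increments=[[0.5,0,0,0,0],[0.4,0,0,0,0],[0.4,0,0,0,0],[0.4,0,0,0,0],[0.4,0,0,0,0],[0.4,0,0,0,0],[0.4,0,0,0,0],[0.4,0,0,0,0],[0.4,0,0,0,0],[0.4,0,0,0,0]])

```text
time: 4.88
eef_pos: [0.5078, 0.3505, 0.1161]
tcp_rot: [-0.675, 0.738, -0.0, 0.002]
contact_force: [-1.6, -0.7, 5.8]
opening: 0.642
```

```bash
python3 -c "
from h import *
st()"
```

```text
t 4.88 tcp [0.5078 0.3505 0.1161] jawdir 3.052 q6 -2.61 F [-1.6 -0.7  5.8] T [-0.12  0.31 -0.01] op 0.64
```

>>> servo_tool(increments=[[0.4,0,0,0,-1.2],[0.4,0,0,0,-2.4],[0.4,0,0,0,-3.6],[0.4,0,0,0,-4.8],[0.4,0,0,0,-6],[0.4,0,0,0,-7.2],[0.4,0,0,0,-8.4],[0.4,0,0,0,-9.6],[0.4,0,0,0,-10.8],[0.4,0,0,0,-12]])

```text
time: 5.72
eef_pos: [0.5076, 0.3506, 0.1162]
tcp_rot: [-0.213, 0.977, -0.001, 0.001]
contact_force: [-0.7, -0.1, -0.5]
opening: 0.64
```

```bash
python3 -c "
from h import *
st()"
```

```text
t 5.72 tcp [0.5076 0.3506 0.1162] jawdir 2.0 q6 -1.56 F [-0.7 -0.1 -0.5] T [0.07 0.1  0.1 ] op 0.64
```

Torque is 0.1 N m and the key is following the jaws. Continuing.

>>> servo_tool(increments=[[0.4,0,0,0,-1.3],[0.4,0,0,0,-2.6],[0.4,0,0,0,-3.9],[0.4,0,0,0,-5.2],[0.4,0,0,0,-6.5],[0.4,0,0,0,-7.8],[0.4,0,0,0,-9.1],[0.4,0,0,0,-10.4],[0.4,0,0,0,-11.7],[0.4,0,0,0,-13]])

```text
time: 6.55
eef_pos: [0.5076, 0.3508, 0.1162]
tcp_rot: [0.348, 0.938, -0.001, 0.001]
contact_force: [0.1, 1.8, -0.5]
opening: 0.639
```

>>> servo_tool(increments=[[0.4,0,0,0,-1.3],[0.4,0,0,0,-2.6],[0.4,0,0,0,-3.9],[0.4,0,0,0,-5.2],[0.4,0,0,0,-6.5],[0.4,0,0,0,-7.8],[0.4,0,0,0,-9.1],[0.4,0,0,0,-10.4],[0.4,0,0,0,-11.7],[0.4,0,0,0,-13]])

```text
time: 7.38
eef_pos: [0.5077, 0.3509, 0.1162]
tcp_rot: [0.798, 0.602, -0.001, 0.0]
contact_force: [1.4, 0.7, -1.4]
opening: 0.642
```

```bash
python3 -c "
from h import *
st()"
```

```text
t 7.38 tcp [0.5077 0.3509 0.1162] jawdir -0.278 q6 0.72 F [ 1.4  0.7 -1.4] T [ 0.09 -0.    0.15] op 0.64
```

>>> servo_tool(increments=[[0.4,0,0,0,-1.2],[0.4,0,0,0,-2.4],[0.4,0,0,0,-3.6],[0.4,0,0,0,-4.8],[0.4,0,0,0,-6],[0.4,0,0,0,-7.2],[0.4,0,0,0,-8.4],[0.4,0,0,0,-9.4],[0.4,0,0,0,-10.3],[0.4,0,0,0,-11]])

```text
time: 8.22
eef_pos: [0.5079, 0.3509, 0.1162]
tcp_rot: [0.986, 0.164, -0.001, -0.0]
contact_force: [1.0, -0.5, -1.4]
opening: 0.645
```

```bash
python3 -c "
from h import *
st()"
```

```text
t 8.22 tcp [0.5079 0.3509 0.1162] jawdir -1.241 q6 1.68 F [ 1.  -0.5 -1.4] T [ 0.06 -0.06  0.17] op 0.64
```

>>> servo_tool(increments=[[0.4,0,0,0,-0.2],[0.4,0,0,0,-0.4],[0.4,0,0,0,-0.6],[0.4,0,0,0,-0.8],[0.4,0,0,0,-1.0],[0.4,0,0,0,-1.2],[0.4,0,0,0,-1.3],[0.4,0,0,0,-1.4],[0.4,0,0,0,-1.4],[0.4,0,0,0,-1.4]])

```text
time: 9.05
eef_pos: [0.5085, 0.3509, 0.1162]
tcp_rot: [0.994, 0.106, 0.001, 0.0]
contact_force: [3.9, 0.9, -2.3]
opening: 0.635
```

```bash
python3 -c "
from h import *
st()"
```

```text
t 9.05 tcp [0.5085 0.3509 0.1162] jawdir -1.358 q6 1.8 F [ 3.9  0.9 -2.3] T [ 0.39 -0.58  3.62] op 0.64
```

The moment rose to 3.6 N m, so the key is on its stop. I'll open the jaws and lift.

>>> servo_tool(increments=[[1,0,0,0,0.1],[1,0,0,0,0.1],[1,0,0,0,0.1],[1,0,0,0,0.1],[1,0,0,0,0.1],[1,0,0,0.6,0.1],[1,0,0,1.4,0.1],[1,0,0,2.2,0.1],[1,0,0,3.0,0.1],[1,0,0,3.5,0.1]])

```text
time: 9.88
eef_pos: [0.5095, 0.3514, 0.2608]
tcp_rot: [0.994, 0.109, 0.003, -0.001]
contact_force: [0.1, -0.7, 0.4]
opening: 0.997
```

```bash
python3 - <<'E'
from h import *
st();p=shot('wrist','w2.png')
for q,z in(('key_grip',.134),('plate_top',.052)):
    for l in ctrl.landmark_of(p,q)[:2]: print(q,l['conf'],np.round(l['centre']),np.round(worldf(p,l['centre'],z),4))
E
```

```text
t 9.88 tcp [0.5095 0.3514 0.2608] jawdir -1.352 q6 1.79 F [ 0.1 -0.7  0.4] T [-0.    0.02 -0.07] op 1.0
key_grip 0.71 [230. 317.] [0.5081 0.3506 0.134 ]
plate_top 0.69 [229. 448.] [0.5154 0.2137 0.052 ]
```

View pics/w2.png

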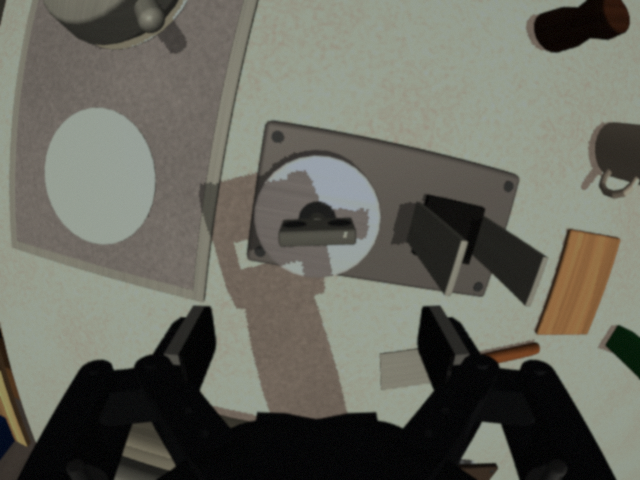

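The wing's top edge at (280,240)–(356,237) lies along about −1.31 rad, which is where the stop was predicted. The key is wound. Next, over to the flask.

>>> servo_tool(increments=[[1,0.05,-0.9,0,0.7],[1,0.1,-1.8,0,1.4],[1,0.15,-2.7,0,2.1],[1,0.2,-3.7,0,2.8],[1,0.25,-4.7,0,3.5],[1,0.3,-5.7,0,4.2],[1,0.35,-6.7,0,4.9],[1,0.4,-7.7,0,5.6],[1,0.45,-8.7,0,6.3],[1,0.5,-9.7,0,7]])

```text
time: 10.87
eef_pos: [0.5281, -0.0382, 0.2566]
tcp_rot: [0.915, 0.404, 0.001, -0.003]
contact_force: [1.0, 0.2, 0.2]
opening: 1.001
```

>>> servo_tool(increments=[[1,0.05,-1,0,0.7],[1,0.1,-2,0,1.4],[1,0.15,-3,0,2.1],[1,0.2,-4,0,2.8],[1,0.25,-5,0,3.5],[1,0.3,-6,0,4.2],[1,0.3,-7,0,5],[1,0.3,-7.6,0,6],[1,0.3,-8,0,6.8],[1,0.3,-8,0,6.8]])

```text
time: 11.7
eef_pos: [0.5385, -0.3609, 0.2532]
tcp_rot: [0.758, 0.653, -0.0, -0.006]
contact_force: [-0.0, 0.6, -0.3]
opening: 0.999
```

```bash
python3 - <<'E'
from h import *
st();p=shot('wrist','w3.png')
for q,z in(('flask',.006),('rack',0),('jar',.006),('bottle',.006)):
    for l in ctrl.landmark_of(p,q)[:2]: print(q,l['conf'],np.round(l['centre']),np.round(worldf(p,l['centre'],z),4))
    for m in ctrl.masks_of(p,q)[:2]: print(m['extent'],m['conf'])
R=(.549,-.321,-.147)
im=p['frame'][:,:,::-1].copy()
for P,c in [(box(*R,0,-.057,.062,.044,.126),(0,255,255)),(box(*R,0,0,.12,.182,.006),(0,255,0))]:
    cv2.polylines(im,[np.array([projf(p,x) for x in P]).round().astype(np.int32)],True,c,1)
cv2.imwrite('pics/w3.png',im)
E
```

```text
t 11.7 tcp [ 0.5385 -0.3609  0.2532] jawdir -0.149 q6 -0.6 F [-0.   0.6 -0.3] T [ 0.05  0.01 -0.02] op 1.0
flask 0.91 [ 90. 174.] [ 0.4019 -0.2178  0.006 ]
flask 0.85 [211. 196.] [ 0.4004 -0.3551  0.006 ]
[94.5, 38.4, 188.3, 119.3] 0.95
[431.4, 213.2, 536.4, 302.6] 0.82
[265.6, 58.0, 381.1, 284.6] 0.85
[287.0, 190.4, 372.7, 267.5] 0.74
jar 0.72 [105. 320.] [ 0.5542 -0.2646  0.006 ]
[297.6, 75.0, 352.6, 125.6] 0.9
bottle 0.68 [159. 323.] [ 0.549  -0.3218  0.006 ]
[298.2, 140.3, 345.6, 190.1] 0.89
```

View pics/w3.png

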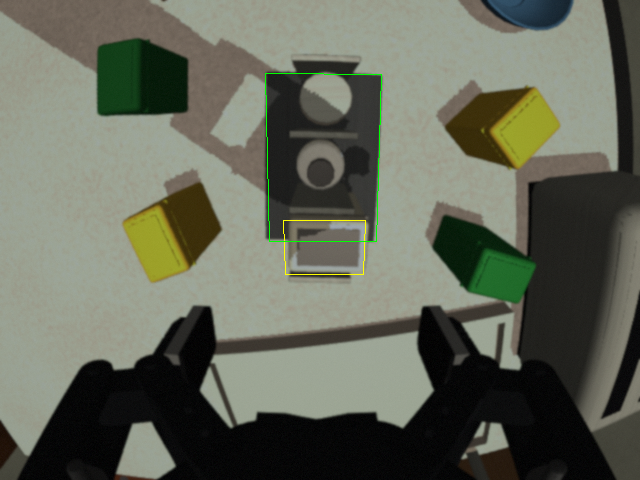

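The overlay (yellow) sits on the white flask's top at (285–365, 221–274). The jaws are aligned with its 62 mm side, and the green and yellow blocks are clear of the fingers. Going down and gripping.

>>> servo_tool(increments=[[1,0.06,-0.4,0,0],[1,0.06,-0.4,0,0],[1,0.06,-0.4,-0.8,0],[1,0.06,-0.4,-1.6,0],[1,0.06,-0.4,-2.4,0],[1,0.06,-0.4,-3.1,0],[1,0.06,-0.4,-3.7,0],[1,0.06,-0.4,-4.1,0],[1,0.06,-0.4,-4.28,0],[1,0.06,-0.4,-4.28,0]], grip_force=60)

```text
time: 12.98
eef_pos: [0.5417, -0.3718, 0.0833]
tcp_rot: [0.756, 0.654, 0.0, -0.006]
contact_force: [-0.2, 0.3, -0.6]
opening: 0.996
```

>>> servo_tool(increments=[[0.6,0,0,0,0],[0.5,0,0,0,0],[0.5,0,0,0,0],[0.5,0,0,0,0],[0.5,0,0,0,0],[0.5,0,0,0,0],[0.5,0,0,0,0],[0.5,0,0,0,0],[0.5,0,0,0,0],[0.5,0,0,0,0]])

```text
time: 13.82
eef_pos: [0.543, -0.3726, 0.0854]
tcp_rot: [0.756, 0.654, 0.001, -0.004]
contact_force: [2.2, 0.1, 5.0]
opening: 0.72
```

```bash
python3 -c "
from h import *
st()"
```

```text
t 13.82 tcp [ 0.543  -0.3726  0.0854] jawdir -0.145 q6 -0.61 F [2.2 0.1 5. ] T [ 0.08 -0.24 -0.  ] op 0.72
```

>>> servo_tool(increments=[[0.5,0,0,0.3,0],[0.5,0,0,0.8,0],[0.5,0,0,1.5,0],[0.5,0,0,2.3,0],[0.5,0,0,3.1,0],[0.5,0,0,3.8,0],[0.5,0,0,4.1,0],[0.5,0,0,4.1,0],[0.5,0,0,4.1,0],[0.5,0,0,4.1,0]])

```text
time: 14.65
eef_pos: [0.5416, -0.3715, 0.2457]
tcp_rot: [0.756, 0.654, 0.0, -0.007]
contact_force: [0.4, 0.5, -4.4]
opening: 0.718
```

```bash
python3 -c "
from h import *
st()"
```

```text
t 14.65 tcp [ 0.5416 -0.3715  0.2457] jawdir -0.145 q6 -0.61 F [ 0.4  0.5 -4.4] T [ 0.03 -0.02  0.03] op 0.72
```

>>> servo_tool(increments=[[0.5,-0.1,0.5,0,0],[0.5,-0.3,1.3,0,0],[0.5,-0.5,2.2,0,0],[0.5,-0.7,3.1,0,0],[0.5,-0.9,4.0,0,0],[0.5,-1.1,4.9,0,0],[0.5,-1.3,5.8,0,0],[0.5,-1.5,6.7,0,0],[0.5,-1.6,7.6,0,0],[0.5,-1.6,8.2,0,0]])

```text
time: 15.48
eef_pos: [0.4748, -0.0402, 0.2423]
tcp_rot: [0.756, 0.654, -0.001, -0.01]
contact_force: [1.2, -1.0, -3.1]
opening: 0.72
```

```bash
python3 - <<'E'
from h import *
st();p=shot('scene','s2.png')
for l in ctrl.landmark_of(p,'board')[:1]: print(world(p,l['centre'],0))
a=p['frame'][150:330,130:430,::-1];cv2.imwrite('pics/s2.png',cv2.resize(a,None,fx=2.5,fy=2.5))
E
```

```text
t 15.48 tcp [ 0.4748 -0.0402  0.2423] jawdir -0.144 q6 -0.16 F [ 1.2 -1.  -3.1] T [ 0.   -0.06 -0.03] op 0.72
[ 0.48218815 -0.04236686  0.        ]
```

View pics/s2.png

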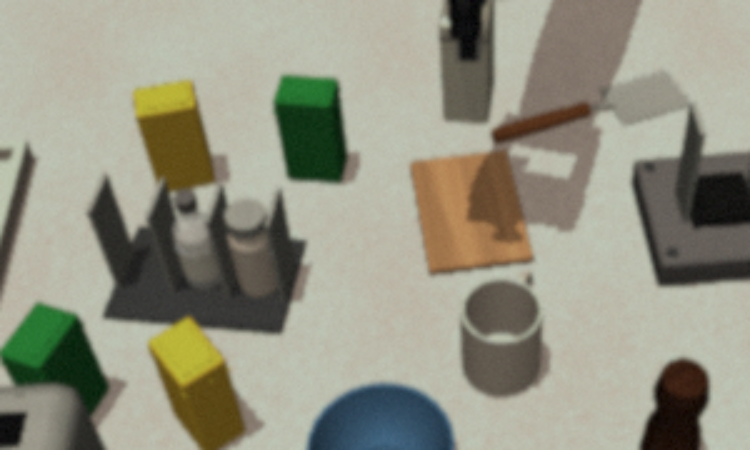

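The flask is held upright at crop (465,75) and the jar and bottle are still standing in the rack. Lowering onto the board.

>>> servo_tool(increments=[[0.5,0.1,0,-0.6,0],[0.5,0.1,0,-1.3,0],[0.5,0.1,0,-2.0,0],[0.5,0.1,0,-2.7,0],[0.5,0.1,0,-3.2,0],[0.5,0.1,0,-3.5,0],[0.5,0.1,0,-3.65,0],[0.5,0.1,0,-3.72,0],[0.5,0.1,0,-3.77,0],[0.5,0.1,0,-3.8,0]])

```text
time: 16.42
eef_pos: [0.48, -0.0402, 0.0909]
tcp_rot: [0.755, 0.656, -0.001, -0.009]
contact_force: [0.4, 0.8, -2.9]
opening: 0.72
```

```bash
python3 -c "
from h import *
st()"
```

```text
t 16.42 tcp [ 0.48   -0.0402  0.0909] jawdir -0.14 q6 -0.16 F [ 0.4  0.8 -2.9] T [ 0.   -0.04  0.04] op 0.72
```

>>> servo_tool(increments=[[0.5,0,0,-0.02,0],[0.5,0,0,-0.03,0],[0.5,0,0,-0.04,0],[0.5,0,0,-0.05,0],[0.5,0,0,-0.06,0],[0.5,0,0,-0.07,0],[0.5,0,0,-0.08,0],[0.5,0,0,-0.08,0],[0.5,0,0,-0.08,0],[0.5,0,0,-0.08,0]])

```text
time: 17.25
eef_pos: [0.4805, -0.0402, 0.0892]
tcp_rot: [0.755, 0.656, -0.001, -0.009]
contact_force: [-1.7, 1.6, 5.2]
opening: 0.717
```

```bash
python3 -c "
from h import *
st()"
```

```text
t 17.25 tcp [ 0.4805 -0.0402  0.0892] jawdir -0.14 q6 -0.16 F [-1.7  1.6  5.2] T [ 0.19  0.74 -0.07] op 0.72
```

Touching the board. Release, rise, and start the quarter turn.

>>> servo_tool(increments=[[1,0,0,0,0],[1,0,0,0,0],[1,0,0,0,0],[1,0,0,0,0],[1,0,0,0.3,0],[1,0,0,0.9,0],[1,0,0,1.7,0],[1,0,0,2.5,0],[1,0,0,3.3,0],[1,0,0,3.6,0]])

```text
time: 18.08
eef_pos: [0.4827, -0.0409, 0.2385]
tcp_rot: [0.755, 0.656, 0.002, -0.005]
contact_force: [1.6, -0.9, 0.9]
opening: 1.004
```

>>> servo_tool(increments=[[1,0,0,0,1.4],[1,0,0,0,2.8],[1,0,0,0,4.2],[1,0,0,0,5.6],[1,0,0,0,7],[1,0,0,0,8.4],[1,0,0,0,9.8],[1,0,0,0,11.2],[1,0,0,0,12.6],[1,0,0,0,14]])

```text
time: 18.92
eef_pos: [0.4824, -0.0408, 0.2373]
tcp_rot: [0.239, 0.971, -0.002, -0.006]
contact_force: [0.4, -0.2, -0.2]
opening: 1.001
```

>>> servo_tool(increments=[[1,0,0,0,1.4],[1,0,0,0,2.8],[1,0,0,0,4],[1,0,0,0,4],[1,0,0,0,4],[1,0,0,0,4],[1,0,0,0,4],[1,0,0,0,4],[1,0,0,0,4],[1,0,0,0,4]])

```text
time: 19.75
eef_pos: [0.4824, -0.0408, 0.2374]
tcp_rot: [0.067, 0.998, -0.003, -0.006]
contact_force: [-0.2, -0.6, -0.0]
opening: 1.001
```

```bash
python3 - <<'E'
from h import *
pos,d=st();p=shot('wrist')
im=p['frame'][:,:,::-1].copy()
for m in ctrl.masks_of(p,'flask')[:3]: print(m['extent'],m['conf'])
for l in ctrl.landmark_of(p,'flask')[:3]: print(l['conf'],l['centre'],worldf(p,l['centre'],.01))
F=(.480,-.045,-.14)
for z,c in((.13,(0,255,255)),(.01,(0,255,0))):
    cv2.polylines(im,[np.array([projf(p,x) for x in box(*F,0,0,.062,.044,z)]).round().astype(np.int32)],True,c,1)
cv2.imwrite('pics/w4.png',im)
E
```

```text
t 19.75 tcp [ 0.4824 -0.0408  0.2374] jawdir 1.436 q6 -1.72 F [-0.2 -0.6 -0. ] T [ 0.02 -0.03  0.01] op 1.0
[126.0, 419.7, 161.5, 467.7] 0.84
[280.1, 168.3, 347.3, 272.1] 0.8
[1.6, 149.5, 66.4, 217.2] 0.74
0.92 [172.0, 57.3] [ 0.39715467 -0.34437608  0.01      ]
0.88 [150.9, 150.4] [ 0.40088704 -0.20947988  0.01      ]
0.82 [199.5, 311.8] [ 0.47896504 -0.04682517  0.01      ]
```

View pics/w4.png

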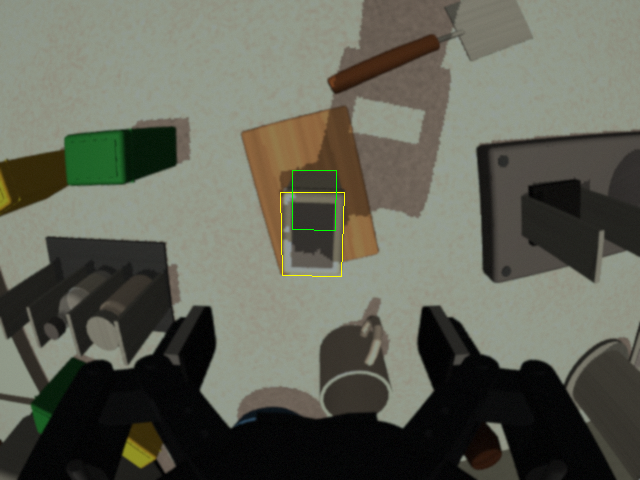

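The flask stands on the board within the yellow outline, top at about (281–343, 192–275). I'll regrip it by its large faces.

>>> servo_tool(increments=[[1,-0.06,-0.13,0,0],[1,-0.06,-0.13,-0.5,0],[1,-0.06,-0.13,-1.2,0],[1,-0.06,-0.13,-2.0,0],[1,-0.06,-0.13,-2.7,0],[1,-0.06,-0.13,-3.3,0],[1,-0.06,-0.13,-3.6,0],[1,-0.06,-0.13,-3.76,0],[1,-0.06,-0.13,-3.76,0],[1,-0.06,-0.13,-3.76,0]], grip_force=80)

```text
time: 20.73
eef_pos: [0.4805, -0.0464, 0.0875]
tcp_rot: [0.067, 0.998, -0.003, -0.005]
contact_force: [0.1, -0.3, 0.2]
opening: 0.999
```

>>> servo_tool(increments=[[0.6,0,0,0,0],[0.3,0,0,0,0],[0.3,0,0,0,0],[0.3,0,0,0,0],[0.3,0,0,0,0],[0.3,0,0,0,0],[0.3,0,0,0,0],[0.3,0,0,0,0],[0.3,0,0,0,0],[0.3,0,0,0,0]])

```text
time: 21.57
eef_pos: [0.4816, -0.0461, 0.089]
tcp_rot: [0.067, 0.998, -0.003, -0.004]
contact_force: [0.4, 2.8, 6.9]
opening: 0.507
```

>>> servo_tool(increments=[[0.3,0,0,0.3,0],[0.3,0,0,0.8,0],[0.3,0,0,1.5,0],[0.3,0,0,2.3,0],[0.3,0,0,3.1,0],[0.3,0,0,3.9,0],[0.3,0,0,4.4,0],[0.3,0,0,4.6,0],[0.3,0,0,4.6,0],[0.3,0,0,4.6,0]])

```text
time: 22.4
eef_pos: [0.4807, -0.046, 0.271]
tcp_rot: [0.067, 0.998, -0.002, -0.006]
contact_force: [0.0, -0.5, -3.8]
opening: 0.508
```

```bash
python3 -c "
from h import *
st()"
```

```text
t 22.4 tcp [ 0.4807 -0.046   0.271 ] jawdir 1.436 q6 -1.74 F [ 0.  -0.5 -3.8] T [ 0.01 -0.05  0.03] op 0.51
```

Flask is held, bottom at about 0.19 m. Before placing, one overlay check of the cradle's position, from the top and scene cameras.

```bash
python3 - <<'E'
from h import *
S=(.510,.274,.047)
polys=[(box(*S,0,0,.15,.28,.04),(0,255,0))]+[(box(*S,0,y,.044,.006,.168),(255,0,255)) for y in(-.027,-.103)]
out=[]
for n,(c0,r0,w,h) in(('top',(120,240,145,85)),('scene',(375,180,130,85))):
    p=shot(n);k=5;im=cv2.resize(p['frame'][r0:r0+h,c0:c0+w,::-1],None,fx=k,fy=k,interpolation=cv2.INTER_CUBIC)
    im=cv2.convertScaleAbs(im,alpha=1.5)
    for P,c in polys:
        cv2.polylines(im,[np.array([(proj(p,x)-[c0,r0]+.5)*k for x in P]).round().astype(np.int32)],True,c,1)
    out.append(im[:, :650])
o=np.vstack(out)[:,:];cv2.imwrite('pics/ov2.png',cv2.resize(o,None,fx=.7,fy=.7,interpolation=cv2.INTER_AREA))
E
```

```text
(no output)
```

View pics/ov2.png

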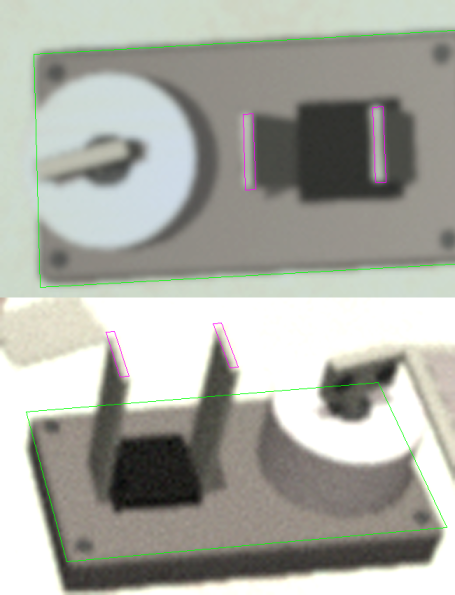

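Top-camera outlines lie on the cheeks and base; the scene view suggests 2–5 mm more in x. The key's turning centre as felt by the gripper, (0.508, 0.351), gives the plate at about (0.514, 0.2105). I'll use that, less the 2 mm in-hand offset.

>>> servo_tool(increments=[[0.3,0.1,0.5,0,-1.3],[0.3,0.2,1.2,0,-2.6],[0.3,0.3,1.9,0,-3.9],[0.3,0.4,2.6,0,-5.2],[0.3,0.5,3.3,0,-6.5],[0.3,0.6,4.0,0,-7.8],[0.3,0.7,4.7,0,-9.1],[0.3,0.8,5.4,0,-10.4],[0.3,0.83,6.0,0,-11.7],[0.3,0.83,6.37,0,-13]])

```text
time: 23.33
eef_pos: [0.5123, 0.2111, 0.2668]
tcp_rot: [0.595, 0.804, 0.0, -0.009]
contact_force: [-0.9, -0.6, -4.2]
opening: 0.505
```

>>> servo_tool(increments=[[0.3,0,0,0,-1],[0.3,0,0,0,-2],[0.3,0,0,0,-2.9],[0.3,0,0,0,-2.9],[0.3,0,0,0,-2.9],[0.3,0,0,0,-2.9],[0.3,0,0,0,-2.9],[0.3,0,0,0,-2.9],[0.3,0,0,0,-2.9],[0.3,0,0,0,-2.9]])

```text
time: 24.17
eef_pos: [0.5123, 0.211, 0.2669]
tcp_rot: [0.691, 0.723, 0.002, -0.009]
contact_force: [0.1, 0.4, -3.7]
opening: 0.51
```

```bash
python3 -c "
from h import *
st();print(ctrl.get_state()['tcp_rot'])"
```

```text
t 24.17 tcp [0.5123 0.211  0.2669] jawdir 0.044 q6 0.15 F [ 0.1  0.4 -3.7] T [-0.01 -0.   -0.04] op 0.51
[ 0.69123816  0.72257501  0.0016101  -0.00851922]
```

>>> servo_tool(increments=[[0.3,0.04,-0.07,0,0],[0.3,0.04,-0.07,-0.05,0],[0.3,0.04,-0.07,-0.1,0],[0.3,0.04,-0.07,-0.15,0],[0.3,0.04,-0.07,-0.2,0],[0.3,0.04,-0.07,-0.2,0],[0.3,0.04,-0.07,-0.2,0],[0.3,0.04,-0.07,-0.2,0],[0.3,0.04,-0.07,-0.2,0],[0.3,0.04,-0.07,-0.2,0]])

```text
time: 25.0
eef_pos: [0.514, 0.2083, 0.2591]
tcp_rot: [0.691, 0.723, 0.002, -0.008]
contact_force: [0.1, -0.1, -4.0]
opening: 0.508
```

```bash
python3 - <<'E'
from h import *
st();p=shot('scene')
c0,r0,w,h,k=380,90,120,120,5
im=cv2.resize(p['frame'][r0:r0+h,c0:c0+w,::-1],None,fx=k,fy=k,interpolation=cv2.INTER_CUBIC)
im=cv2.convertScaleAbs(im,alpha=1.5);cv2.imwrite('pics/s3.png',im)
E
```

```text
t 25.0 tcp [0.514  0.2083 0.2591] jawdir 0.045 q6 0.15 F [ 0.1 -0.1 -4. ] T [ 0.01 -0.02  0.04] op 0.51
```

View pics/s3.png

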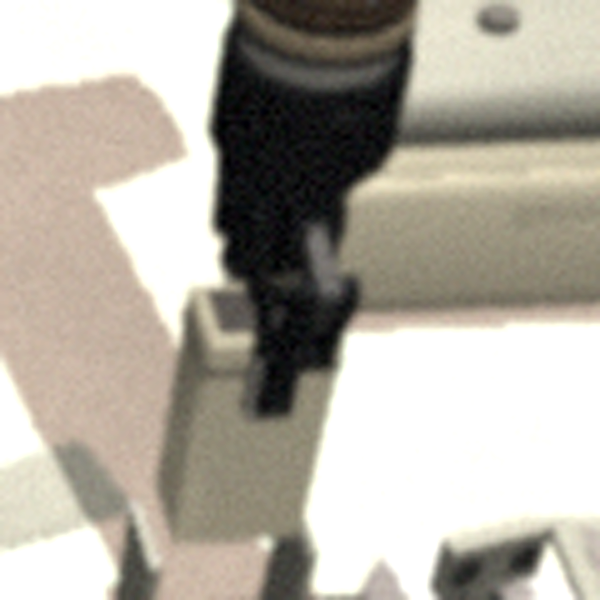

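The flask hangs upright over the cradle, its front bottom edge from (172,535) to (300,543). The left cheek's near inner top corner is at (157,565). I'll turn those into positions.

```bash
python3 - <<'E'
from h import *
p=shot('scene')
f=lambda x,y,z: world(p,(90+y/5-.5,380+x/5-.5),z)
a,b=f(172,535,.180),f(300,543,.180);print('flask front bottom',a,b,(a+b)/2,np.hypot(*(b-a)[:2]))
S=(.5115,.2755,.047)
for n,y in(('L',-.103),('R',-.027)):
    for P in box(*S,0,y,.044,.006,.168): print(n,np.round(P,3),np.round((proj(p,P)+.5-[380,90])*5))
print('obs L inner near',f(157,565,.168))
E
```

```text
flask front bottom [0.53148866 0.18073555 0.18      ] [0.54087867 0.23961606 0.18      ] [0.53618367 0.2101758  0.18      ] 0.05962454347482887
L [0.495 0.169 0.168] [129. 501.]
L [0.538 0.171 0.168] [150. 565.]
L [0.538 0.177 0.168] [163. 564.]
L [0.494 0.175 0.168] [141. 500.]
R [0.491 0.244 0.168] [282. 489.]
R [0.535 0.247 0.168] [307. 552.]
R [0.535 0.253 0.168] [319. 551.]
R [0.491 0.25  0.168] [294. 488.]
obs L inner near [0.53890641 0.17386642 0.168     ]
```

Flask centre y is 0.210 and the cradle centre is 0.209–0.212, inside the ±4 mm clearance. Lowering.

>>> servo_tool(increments=[[0.3,0,0,-0.1,0],[0.3,0,0,-0.2,0],[0.3,0,0,-0.3,0],[0.3,0,0,-0.4,0],[0.3,0,0,-0.5,0],[0.3,0,0,-0.6,0],[0.3,0,0,-0.7,0],[0.3,0,0,-0.8,0],[0.3,0,0,-0.9,0],[0.3,0,0,-0.9,0]])

```text
time: 25.93
eef_pos: [0.5134, 0.2082, 0.2218]
tcp_rot: [0.691, 0.723, 0.001, -0.009]
contact_force: [0.1, -1.3, -4.0]
opening: 0.509
```

```bash
python3 -c "
from h import *
st()"
```

```text
t 25.93 tcp [0.5134 0.2082 0.2218] jawdir 0.044 q6 0.14 F [ 0.1 -1.3 -4. ] T [-0.02  0.    0.02] op 0.51
```

>>> servo_tool(increments=[[0.3,0,0,-0.2,0],[0.3,0,0,-0.45,0],[0.3,0,0,-0.7,0],[0.3,0,0,-0.95,0],[0.3,0,0,-1.2,0],[0.3,0,0,-1.45,0],[0.3,0,0,-1.7,0],[0.3,0,0,-1.95,0],[0.3,0,0,-2.1,0],[0.3,0,0,-2.1,0]])

```text
time: 26.77
eef_pos: [0.5122, 0.2079, 0.1355]
tcp_rot: [0.691, 0.723, -0.001, -0.01]
contact_force: [0.2, 0.0, -4.6]
opening: 0.51
```

```bash
python3 -c "
from h import *
st()"
```

```text
t 26.77 tcp [0.5122 0.2079 0.1355] jawdir 0.044 q6 0.14 F [ 0.2  0.  -4.6] T [0.06 0.04 0.03] op 0.51
```

>>> servo_tool(increments=[[0.3,0,0,-0.05,0],[0.3,0,0,-0.1,0],[0.3,0,0,-0.15,0],[0.3,0,0,-0.2,0],[0.3,0,0,-0.23,0],[0.3,0,0,-0.26,0],[0.3,0,0,-0.29,0],[0.3,0,0,-0.32,0],[0.3,0,0,-0.32,0],[0.3,0,0,-0.32,0]])

```text
time: 27.6
eef_pos: [0.5126, 0.2081, 0.1238]
tcp_rot: [0.691, 0.723, -0.0, -0.01]
contact_force: [-2.8, 0.1, 6.6]
opening: 0.509
```

```bash
python3 -c "
from h import *
st()"
```

```text
t 27.6 tcp [0.5126 0.2081 0.1238] jawdir 0.044 q6 0.14 F [-2.8  0.1  6.6] T [-0.19  0.81 -0.03] op 0.51
```

About 7 mm down with a load of about 10.5 N. Pressing on to the bottom.

>>> servo_tool(increments=[[0.3,0,0,-0.03,0],[0.3,0,0,-0.06,0],[0.3,0,0,-0.09,0],[0.3,0,0,-0.12,0],[0.3,0,0,-0.15,0],[0.3,0,0,-0.17,0],[0.3,0,0,-0.19,0],[0.3,0,0,-0.21,0],[0.3,0,0,-0.21,0],[0.3,0,0,-0.21,0]], grip_force=100)

```text
time: 28.43
eef_pos: [0.5128, 0.2083, 0.1189]
tcp_rot: [0.691, 0.723, -0.001, -0.01]
contact_force: [-7.5, -0.7, 17.7]
opening: 0.503
```

```bash
python3 -c "
from h import *
st()"
```

```text
t 28.43 tcp [0.5128 0.2083 0.1189] jawdir 0.045 q6 0.14 F [-7.5 -0.7 17.7] T [-0.53  2.08 -0.06] op 0.5
```

Load is about 22 N and the flask's underside is at 0.040, so the plate is bottomed. A slight extra press, then let it rise.

>>> servo_tool(increments=[[0.3,0,0,-0.05,0],[0.3,0,0,-0.05,0],[0.3,0,0,0,0],[0.3,0,0,0.05,0],[0.3,0,0,0.1,0],[0.3,0,0,0.15,0],[0.3,0,0,0.2,0],[0.3,0,0,0.25,0],[0.3,0,0,0.29,0],[0.3,0,0,0.29,0]])

```text
time: 29.27
eef_pos: [0.5127, 0.2082, 0.1303]
tcp_rot: [0.691, 0.723, -0.001, -0.01]
contact_force: [-2.0, -0.7, 1.3]
opening: 0.503
```

```bash
python3 -c "
from h import *
st()"
```

```text
t 29.27 tcp [0.5127 0.2082 0.1303] jawdir 0.045 q6 0.14 F [-2.  -0.7  1.3] T [-0.27  0.61 -0.05] op 0.5
```

>>> servo_tool(increments=[[0.6,0,0,0,0],[0.7,0,0,0,0],[1,0,0,0,0],[1,0,0,0,0],[1,0,0,0,0],[1,0,0,0.3,0],[1,0,0,1,0],[1,0,0,2,0],[1,0,0,3,0],[1,0,0,3.6,0]])

```text
time: 30.1
eef_pos: [0.5142, 0.2085, 0.2805]
tcp_rot: [0.691, 0.723, 0.002, -0.008]
contact_force: [-0.4, -0.1, 0.5]
opening: 0.999
```

>>> servo_tool(increments=[[1,0,-0.7,0,0],[1,0,-1.5,0,0],[1,0,-2.4,0,0],[1,0,-3.2,0,0],[1,0,-4,0,0],[1,0,-4.4,0,0],[1,0,-4.4,0,0],[1,0,-4.4,0,0],[1,0,-4.4,0,0],[1,0,-4.4,0,0]])

```text
time: 30.93
eef_pos: [0.5142, 0.0335, 0.2808]
tcp_rot: [0.691, 0.723, 0.002, -0.008]
contact_force: [-0.3, -0.3, -0.2]
opening: 0.998
```

```bash
python3 - <<'E'
from h import *
st()
S=(.5115,.2755,.047)
t=shot('top');s=shot('scene');out=[]
for q,z in(('jar',.006),('bottle',.006),('mug',0),('mill',0),('bowl',0),('flask',.052)):
    for p in(t,s):
        for l in ctrl.landmark_of(p,q)[:1]: print(q,round(l['conf'],2),np.round(world(p,l['centre'],z),3))
for p,(c0,r0,w,h) in((t,(120,240,145,85)),(s,(375,165,145,100))):
    k=4;im=cv2.resize(p['frame'][r0:r0+h,c0:c0+w,::-1],None,fx=k,fy=k,interpolation=cv2.INTER_CUBIC);im=cv2.convertScaleAbs(im,alpha=1.4)
    cv2.polylines(im,[np.array([(proj(p,x)-[c0,r0]+.5)*k for x in box(*S,0,-.065,.044,.062,.172)]).round().astype(np.int32)],True,(0,255,255),1)
    out.append(im)
o=np.vstack(out);cv2.imwrite('pics/f.png',cv2.resize(o,None,fx=.8,fy=.8))
E
```

```text
t 30.93 tcp [0.5142 0.0335 0.2808] jawdir 0.046 q6 -0.19 F [-0.3 -0.3 -0.2] T [ 0.06 -0.04 -0.02] op 1.0
jar 0.62 [ 0.56  -0.272  0.006]
jar 0.56 [ 0.559 -0.262  0.006]
bottle 0.84 [ 0.547 -0.323  0.006]
bottle 0.83 [ 0.552 -0.315  0.006]
mug 0.72 [ 0.674 -0.03   0.   ]
mug 0.77 [ 0.673 -0.028  0.   ]
mill 0.56 [0.776 0.113 0.   ]
mill 0.89 [0.778 0.119 0.   ]
bowl 0.63 [ 0.789 -0.14   0.   ]
bowl 0.93 [ 0.786 -0.137  0.   ]
flask 0.87 [ 0.707 -0.299  0.052]
flask 0.9 [ 0.753 -0.288  0.052]
```

View pics/f.png

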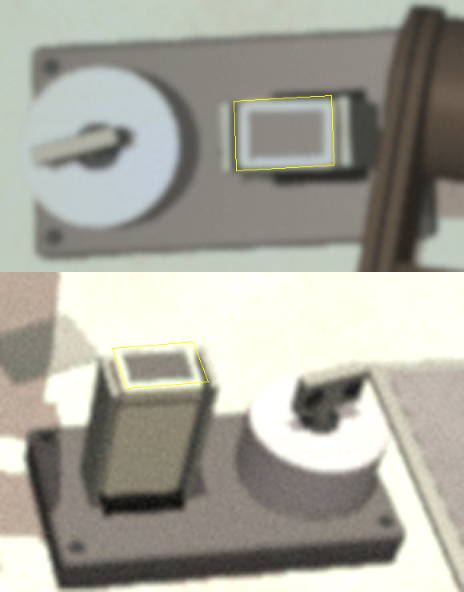

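The flask stands upright between the cheeks: its top lies on the expected outline at (233–333, 96–170) in the top view, with the plate visible under it in the scene view. The neighbours are where they were. Handing in.

```bash
python3 -c "
from h import *
print(ctrl.sign_off());st()"
```

```text
the job is handed in; nothing more can be done
None
the job is handed in; nothing more can be done
```

The job is done and handed in at about 31 s of the 72 s allowed.

- **Key:** I gripped it across the wing's ends and wound it clockwise in one sweep. The wrist moment jumped to 3.6 N m at the stop, and the wing was left at about −1.31 rad, where the stop was predicted.
- **Flask:** I took the white flask from the rack, set it on the board and regripped it by its large faces. It then went between the cheeks without touching them.
- **Plate:** I pressed the flask down to about 22 N, including its weight. Its underside reached 0.040 m, which is 12 mm of travel. I then let it rise, released it and moved the arm clear.

**Last checks:**
- In the top and scene pictures the flask stands upright and square on the plate.
- The jar, bottle, mug, mill and bowl came out within about 1 cm of where they were first measured, which is within the detector's scatter.
- The final flask detection did not find the placed flask; its best hits were elsewhere, most likely the green or yellow look-alikes. The flask check therefore rests on the pictures and the force and position readings.
- The tool leaned about 1° during the press and measured up to 7.5 N sideways.

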